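# Brace the jar and twist its tight cap free

## Task

Fold the yellow flap up until it stands upright, pressing the white jar against the back wall of its brace. Then unscrew the jar's tight red cap anticlockwise, turning no further than needed for the threads to let go (about a quarter turn from fully tight), with the jar staying put in its brace. Lift the cap straight up and finish still holding it level and centred just above the jar mouth, its lower edge one to three centimetres clear; leave the other things on the shelf alone.

Things in the scene. Friction and masses are not known exactly. Their poses are not given: they have to be found in the camera images.
- brace: Plywood jar brace fixed to the shelf: base plate 150 (x) x 112 (y) x 8 mm with a back wall along x on its +y side (inner face at y = +32 mm, top 70 mm above the shelf). Origin on the shelf under the middle of the jar's place; z up. The jar pushed against the back wall is centred at y = 0. Place and yaw vary.
- flap (a joint): Angle (rad) of the yellow flap on the brace's -y side. 0 = lying flat, pointing to the brace's -y; 1.571 = upright, where the rubber pad on its inner face just meets a jar that is against the back wall. Starts at 0.88 to 1.14. Stiff hinge (0.3 N m friction): it stays where left and takes 5 to 15 N at its free edge; push it from outside with closed fingers, rising with the edge.
- flap_edge (a point): Middle of the flap's free edge, mid-thickness. Flap 120 mm long (along brace x) x 70 mm x 6 mm; hinge axis along the brace's x at its y = -56 mm, 8 mm above the shelf. Black pad on the inner face 24 mm thick, 12 to 28 mm from the hinge. Axes fixed to the flap: y points to the hinge, z out of the inner face.
- jar_center (a point): Centre of the body of a loose white square jar (0.38 kg): body 64 x 64 x 78 mm, this point 39 mm above its foot; z up, x out of the face with a red stripe, roughly along the brace's x. Stands on the base plate 6 to 9 mm short of the back wall, up to 20 mm either way along it. Round neck 43 mm across, 78 to 112 mm above the foot.
- jar_mouth (a point): Centre of the jar's mouth, 112 mm above its foot, axes as the jar. A sprung black sealing disc in it presses the cap up and so makes it tight. Three short slanted right-hand threads on the neck: turned anticlockwise (seen from above) the cap rises 2.5 mm, lets go about 1.15 rad past fully tight, then lifts straight off up to about 1.75 rad.
- cap_center (a point): Centre of the round red cap, 60 mm across, 26 mm high, 50 g (lower edge 13 mm below this point); z up, x along the yellow tick on top. Screwed on, it is about 7 mm below the mouth, its lower edge 14 mm above the jar's shoulder. Fully tight = its x along the jar's x; starts 0 to 0.45 rad anticlockwise of that. Takes 0.2 to 0.5 N m to turn; an unbraced jar twists along with it.
- saucer: White ceramic saucer, 140 mm across, 20 mm high, to one side of the brace. Origin: middle of its underside. Leave alone.
- nozzle: Green spray nozzle lying on its side, 130 mm long, 32 mm high, on the other side. Origin: on the shelf under its barrel. Leave alone.
- fork: Steel hand fork with a wooden handle, 270 mm long, 22 mm high, lying beyond the brace. Origin: under its neck. Leave alone.
- pump: Aluminium bike pump lying on the shelf, 330 mm long, 36 mm high, to the left. Origin: under its barrel. Leave alone.
Mind the look-alikes: they are no part of the job. Several things have the shape of the brace; the one meant has the colours described above.

How it is judged:
On the way, in this order (a step that is already met when the one before it is completed fails the run):
1. the flap stands upright against the jar, with the cap still screwed on (value of joint flap between 1.45 and 1.69 rad and z of cap_center in the frame of jar_mouth below 0.004 m), for 0.2 s.
2. the cap is unscrewed and clear of the jar mouth, with the flap still upright (value of joint flap between 1.45 and 1.69 rad and z of cap_center in the frame of jar_mouth above 0.015 m), for 0.1 s.
At the end, for the whole second after the job is handed in: Flap upright (1.45-1.69 rad); jar upright, seated in its brace within 12 mm of its place; cap in the fingers, off the jar, level (0.17 rad), within 15 mm of the mouth axis, lower edge 5-35 mm above the mouth, tick 1.0-2.1 rad from fully tight (value of joint flap between 1.45 and 1.69 rad and angle between jar_center's own z axis and vertical below 0.12 rad and z of jar_center in the frame of brace below 0.055 m and y of jar_center in the frame of brace between -0.012 and 0.012 m and x of jar_center in the frame of brace between -0.05 and 0.05 m and z of cap_center in the frame of jar_mouth between 0.018 and 0.048 m and horizontal distance between cap_center and jar_mouth below 0.015 m and angle between cap_center's own z axis and vertical below 0.17 rad and angle between the x axis of cap_center and the x axis of jar_center, either way round above 1 rad and contact force between the fingers and cap above 1 N and contact force between cap and jar below 0.05 N); the arm keeps its last pose, push and grip.
It fails at once if the jar is lifted off its base or tipped (z of jar_center in the frame of brace above 0.06 m or angle between jar_center's own z axis and vertical above 0.25 rad).
It fails at once if the jar spins in its brace by more than about 15 degrees (angle between the x axis of jar_center and the x axis of brace, either way round above 0.27 rad).
It fails at once if the cap is wrenched off before the flap is up (z of cap_center in the frame of jar_mouth above 0.012 m and value of joint flap below 1.3 rad).
It fails at once if a bystander is pushed more than 20 mm (distance of any of saucer, nozzle, fork, pump from where it was at the start of the episode above 0.02 m).
It also fails if it takes over 54 s, if anything falls off the work surface, if the arm or the gripper's body presses on something with over 40 N, if the wrist force passes 120 N, or if a joint passes its speed limit or range.

## Robot

A 7-joint arm with a two-finger parallel gripper is mounted at the origin on the work surface. World frame = base frame: x ahead of the robot, y to its left, z up, the work surface at z = 0. Lengths are in m, angles in rad, forces in N, time in s.
With the tool pointing down it reaches from about 0.35 to 0.9 m from the base axis. Payload 8.1 kg.
Tool frame: the origin (TCP) lies between the finger pads; the fingertips stand ahead of it and the grasp point (between the pads) is the TCP (arm.nose_length is the z of the fingertips in the tool frame, in m); z points along the fingers, y is the line along which they close (so a half turn about z gives the same grasp; the last joint's range is limited). The gripper opens to 92 mm and grips with 3 to 60 N. Pads are 19 mm wide; open, the fingers measure 130 mm over their backs; the gripper's body (75 mm by 190 mm) begins 47 mm behind the grasp point.
Start: joints at [-1.28, 0.434, 0.025, 1.573, -0.012, 1.134, -0.075], TCP at [0.24, 0.577, 0.246] pointing down, gripper open.
Joint ranges: [-2.62, 2.62], [-0.44, 2.09], [-1.27, 1.32], [0.08, 2.57], [-1.32, 4.46], [0.12, 2], [-2.74, 2.74]. Speed limits (rad/s): [2.22, 2.22, 3.01, 3.01, 3.14, 3.14, 3.14].

## Interface

Orientations are given as a rotation vector (axis times angle).
In Python, from cell import sensors, optics, arm gives the robot as it stands.
- The arm moves only by the tool arm_command, never from a script. Its argument "deltas" is one flat list of numbers, 7 for each row, row after row: the turn, a rotation vector about the world's x, y, z as a fraction of full scale, then the shift along the world's x, y, z as a fraction of full scale, then the finger opening in mm, from 0 to 91.8. In form: [wx, wy, wz, dx, dy, dz, fingers, wx, wy, wz, dx, dy, dz, fingers, ...]. A call has 1 to 20 rows; each row is the pose to reach, as a shift and turn from the pose commanded when the call began; what a row does not reach only later rows make up. Full scale, the value 1, is 1 m for a shift and 90 degrees for a turn. A row lasts 1/10 s, in which the tool goes at most 50 mm and 8.59 degrees, less where a joint would pass 70% of its speed; a pose out of reach is approached as far as the arm can. A call with a number of a shift or a turn outside -1 to 1 is refused whole. A call with a gripper value outside its range is refused whole. The fingers move at their own pace and stop on an object; "force" is the grip in N (left out, the last holds). Time passes only in rows, so rows that repeat a pose let the fingers close. It gives the time, the measured TCP pose, the force, the opening and the grip force at its end, in the units of the state.
- sensors.observe(): the state, without advancing time (a new reading comes with each control period).
- optics.get_image(name): name is "scene" or "side" or "wrist"; returns the picture (400x640x3 uint8, blue, green, red); there is no depth.
- optics.calibration(name): a dict with "camera_matrix" (3x3 intrinsics, pixels), "D" ([k1, k2, p1, p2, k3] as OpenCV has them; the pictures are not rectified), "rvec" (rotation vector, rad) and "tvec" (3), from world to camera coordinates, as OpenCV has them. Camera axes: x right, y down, z forward; pixel columns grow to the right and rows downward; lengths in m; the calibration is good to about 2 mm. A picture is of the moment at which its call begins: read the wrist's pose just before it. calibration takes no time and is no camera call; for the wrist camera it gives the pose at the moment of the call.
- arm.sign_off(): hands the job in; it is judged then, once.
The state is a dict: "clock": time; "joints": joint angles; "dq": joint speeds; "joint_efforts": joint torques, N m; "position": TCP position; "ee_rot": TCP orientation; "force": force on the tool from outside, world axes, zero at the start; "ft_torque": the same for the moment, N m; "width": opening from 0.0 (shut) to 1.0 (fully open); "gripper_force": force on a finger pad.
Only numpy, scipy, OpenCV 4.12 (cv2) and the standard library are available. Lean on these libraries where they do the work, as an engineer would, in place of code of your own. Each camera call takes 0.05 s, during which the arm holds its last target. There are 200 camera calls.

## Working session

There is one attempt and no reset: what is moved stays moved. The work goes in short steps, Python scripts to look and compute and a tool call to move; the robot and the scene stay as the last step left them, time stands still between calls to the robot, and variables do not carry over. Pictures are saved under pics/ and viewed, at most 10 in all, crops included, and the job is handed in when it is done.

Besides the shell and the picture viewer there is one more tool, called after ">>>" as name(argument=value, ...), one argument or row to a line, values as JSON. arm_command: Moves the arm, as the interface text tells. Its arguments: {"type":"object","properties":{"deltas":{"type":"array","items":{"type":"number"}},"force":{"type":"number"}},"required":["deltas"]}

```bash
ls; mkdir -p pics
python3 - <<'E'
from cell import sensors, optics, arm
import cv2,numpy as np
s=sensors.observe();print({k:np.round(v,3) for k,v in s.items()},arm.nose_length)
a=optics.get_image("scene");b=optics.get_image("side")
cv2.imwrite("pics/scene.png",a);cv2.imwrite("pics/side.png",b)
for n in("scene","side","wrist"):
  c=optics.calibration(n);R=cv2.Rodrigues(np.array(c["rvec"]))[0];print(n,-R.T@np.array(c["tvec"]).ravel(),R[2],c["camera_matrix"][0][0])
E
```

```text
pics
{'clock': np.float64(0.0), 'joints': array([-1.28 ,  0.435,  0.025,  1.574, -0.012,  1.134, -0.075]), 'dq': array([-0.001, -0.001, -0.   ,  0.002,  0.   , -0.   , -0.   ]), 'joint_efforts': array([-0.0000e+00, -6.6784e+01,  9.8500e-01, -3.1446e+01, -6.0000e-02,
        4.3000e-02,  0.0000e+00]), 'position': array([0.24 , 0.577, 0.245]), 'ee_rot': array([-6.150e-01, -3.081e+00,  3.000e-03]), 'force': array([ 0.018, -0.272,  0.144]), 'ft_torque': array([-0.001,  0.003, -0.023]), 'gripper_force': np.float64(0.0), 'width': np.float64(0.995)} 0.019
scene [ 1.59460805 -0.04902417  1.28983188] [-0.68034874  0.04187511 -0.73169123] 507.14746899239327
side [ 0.466516   -0.86492384  0.92014157] [ 0.05685183  0.74022038 -0.66995646] 375.7520515255057
wrist [0.16606547 0.60723128 0.38408433] [ 0.26867178 -0.11268161 -0.95661817] 341.60241271898695
```

View pics/scene.png

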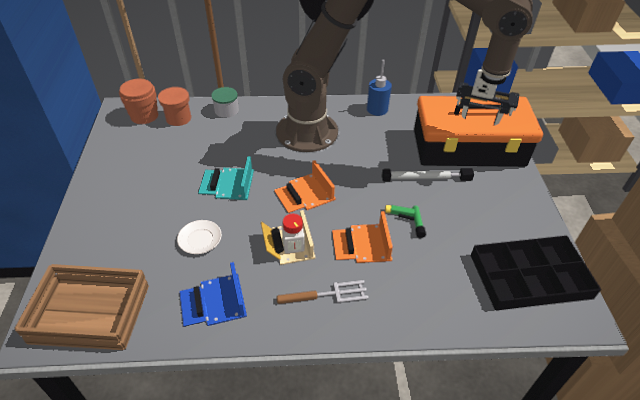

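View pics/side.png

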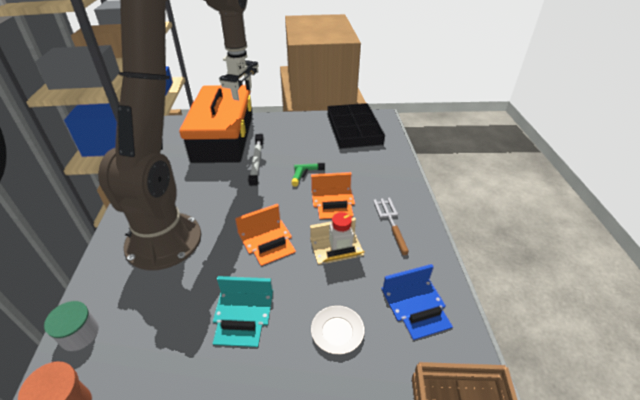

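Scene candidates: teal brace (228,180), orange (305,188), orange (363,240), blue (213,298), and a plywood one at (290,240). Only the plywood one has a white jar, a red cap and a yellow flap. I'll confirm it in an enlarged crop.

Run:
```python
import cv2,numpy as np
a=cv2.imread("pics/scene.png")[205:270,250:330];b=cv2.imread("pics/side.png")[200:270,295:375]
f=lambda i,h:cv2.resize(i,(400,h),interpolation=cv2.INTER_CUBIC)
cv2.imwrite("pics/crop.png",np.hstack([f(a,350),f(b,350)]))
```

```text
(no output)
```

View pics/crop.png

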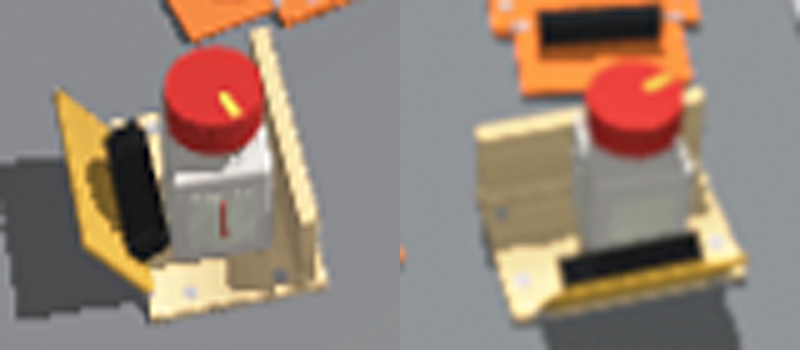

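The crop confirms the plywood brace: yellow flap with black pad on the −y (left) side, white jar with a red stripe facing the scene camera, and red cap with its tick. Next, coarse positions from corners.

```bash
cat > h.py <<'E'
import cv2,numpy as np
from cell import sensors, optics, arm
def cam(n):
    c=optics.calibration(n);R=cv2.Rodrigues(np.array(c["rvec"],float))[0]
    return dict(K=np.array(c["camera_matrix"]),D=np.array(c["D"],float),R=R,o=-R.T@np.array(c["tvec"],float).ravel())
def ray(c,p):
    u=cv2.undistortPoints(np.array([[p]],float),c["K"],c["D"]).ravel()
    return c["R"].T@np.array([u[0],u[1],1.])
def onz(c,p,z):
    d=ray(c,p);return c["o"]+d*(z-c["o"][2])/d[2]
def tri(cs,ps):
    A=np.zeros((3,3));b=np.zeros(3);L=[]
    for c,p in zip(cs,ps):
        d=ray(c,p);d/=np.linalg.norm(d);P=np.eye(3)-np.outer(d,d);A+=P;b+=P@c["o"];L.append((P,c["o"]))
    x=np.linalg.solve(A,b);return x,[np.linalg.norm(P@(x-o)) for P,o in L]
def red(img,roi):
    h=cv2.cvtColor(img,cv2.COLOR_BGR2HSV);m=(((h[...,0]<6)|(h[...,0]>172))&(h[...,1]>150)&(h[...,2]>70)).astype(np.uint8)
    q=np.zeros_like(m);x0,y0,x1,y1=roi;q[y0:y1,x0:x1]=m[y0:y1,x0:x1];return q
E
python3 - <<'E'
from h import *
s=cam("scene");d=cam("side");np.set_printoptions(precision=4,suppress=True)
S=lambda x,y:(250+x/5,205+y/350*65)
D=lambda x,y:(295+(x-400)/5,200+y/5)
for n,p,z in[("wallback",(262,30),.07),("wallfront",(310,220),.07),("base-y",(152,318),0),("base+y",(325,288),0),("captop",(213,82),.126)]:print(n,onz(s,S(*p),z))
for n,p,z in[("wallL",(475,130),.07),("wallR",(700,92),.07),("baseL",(518,320),0),("captop",(636,95),.126)]:print("side",n,onz(d,D(*p),z))
print("flap edge front",tri([s,d],[S(85,243),D(745,258)]),"back?",tri([s,d],[S(58,92),D(545,308)]))
print("tick",onz(s,S(222,95),.126),onz(s,S(237,115),.126),onz(d,D(645,90),.126),onz(d,D(670,75),.126))
E
```

```text
wallback [ 0.4886 -0.0304  0.07  ]
wallfront [ 0.6348 -0.0048  0.07  ]
base-y [ 0.6483 -0.1036  0.    ]
base+y [0.6305 0.0053 0.    ]
captop [ 0.5781 -0.0621  0.126 ]
side wallL [ 0.4874 -0.0309  0.07  ]
side wallR [ 0.6341 -0.0057  0.07  ]
side baseL [ 0.5086 -0.1286  0.    ]
side captop [ 0.5842 -0.0624  0.126 ]
flap edge front (array([ 0.6431, -0.1421,  0.065 ]), [np.float64(0.0006075668784692954), np.float64(0.0006075668784690203)]) back? (array([ 0.5217, -0.1631,  0.0547]), [np.float64(0.0013295892392687105), np.float64(0.0013295892392689056)])
tick [ 0.5879 -0.0567  0.126 ] [ 0.603  -0.0479  0.126 ] [ 0.59   -0.0585  0.126 ] [ 0.6067 -0.0464  0.126 ]
```

```bash
cat >> h.py <<'E'
from scipy.spatial.transform import Rotation as Ro
YAW=0.173;O=np.array([.565,-.062,0]);e=np.array([np.cos(YAW),np.sin(YAW),0]);n=np.array([-np.sin(YAW),np.cos(YAW),0]);k=np.array([0,0,1.])
def pushtcp(th,gap=0,r=.06,x=0.):
    c=np.array([-.056-r*np.cos(th)-(.003+gap)*np.sin(th), .008+r*np.sin(th)-(.003+gap)*np.cos(th)])-[.0202,-.0067]
    return O+x*e+c[0]*n+c[1]*k
def go(R=None,p=None):
    s=sensors.observe();R0=Ro.from_rotvec(s["ee_rot"]);out=[]
    w=(R*R0.inv()).as_rotvec()/(np.pi/2) if R is not None else np.zeros(3)
    return np.round(w,4),np.round((p if p is not None else s["position"])-s["position"],4)
f=(n-k)/2**.5
RP=Ro.from_matrix(np.array([np.cross(e,f),e,f]).T)
E
python3 - <<'E'
from h import *
for g in(.05,.0):
  p=pushtcp(.96,g);print(p,go(RP,p))
print(pushtcp(1.571))
s=cam("scene")
im=cv2.imread("pics/scene.png")
for p in[(177,238),(221,238),(200,250)]:print(onz(s,p,.02))
E
```

```text
[ 0.59151418 -0.21372914  0.03345493] (array([ 0.4072,  0.3247, -0.6051]), array([ 0.3518, -0.7905, -0.2116]))
[ 0.58446347 -0.17338097  0.06213093] (array([ 0.4072,  0.3247, -0.6051]), array([ 0.3447, -0.7501, -0.1829]))
[ 0.57863125 -0.14000573  0.07470061]
[ 0.54831986 -0.4322729   0.02      ]
[ 0.55330545 -0.29298724  0.02      ]
[ 0.59945912 -0.35416966  0.02      ]
```

>>> arm_command(
  deltas=[0,0,0,0,0,0.1,0,0,0,0,0,0,0.1,0,0.407,0.325,-0.605,0.35,-0.83,0.1,0,0.407,0.325,-0.605,0.35,-0.83,0.1,0,0.407,0.325,-0.605,0.35,-0.83,0.1,0,0.407,0.325,-0.605,0.35,-0.83,0.1,0,0.407,0.325,-0.605,0.35,-0.83,0.1,0,0.407,0.325,-0.605,0.35,-0.83,0.1,0,0.407,0.325,-0.605,0.35,-0.83,0.1,0,0.407,0.325,-0.605,0.35,-0.83,0.1,0,0.407,0.325,-0.605,0.35,-0.83,0.1,0,0.407,0.325,-0.605,0.35,-0.83,0.1,0,0.407,0.325,-0.605,0.35,-0.83,0.1,0,0.407,0.325,-0.605,0.35,-0.83,0.1,0,0.407,0.325,-0.605,0.35,-0.83,0.1,0,0.407,0.325,-0.605,0.35,-0.83,0.1,0,0.407,0.325,-0.605,0.35,-0.83,0.1,0,0.407,0.325,-0.605,0.35,-0.83,0.1,0,0.407,0.325,-0.605,0.35,-0.83,0.1,0,0.407,0.325,-0.605,0.35,-0.83,0.1,0],
)

```text
clock: 2.1
position: [0.5882, -0.2487, 0.3429]
ee_rot: [-1.584, -1.881, -0.651]
force: [1.6, 0.2, -2.9]
width: 0.003
gripper_force: 0.0
```

Run:
```python
from h import *
s=sensors.observe();print(s["clock"],np.round(s["joints"],2),s["position"],s["width"],s["force"])
print(go(RP,pushtcp(.96,.03)))
cv2.imwrite("pics/w1.png",optics.get_image("wrist"))
```

```text
2.1 [ 0.43  0.77  0.37  1.05 -0.74  2.    0.87] [ 0.58821154 -0.24871333  0.34286665] 0.003121117588005947 [ 1.60574891  0.24185629 -2.90366065]
(array([ 0.0004, -0.0034,  0.0001]), array([ 0.0005,  0.0511, -0.2979]))
```

>>> arm_command(
  deltas=[0,0,0,0,0,-0.05,0,0,0,0,0,0,-0.1,0,0,0,0,0,0,-0.15,0,0,0,0,0,0,-0.2,0,0,0,0,0,0,-0.25,0,0,0,0,0,0,-0.28,0,0,0,0,0,0,-0.28,0],
)

```text
clock: 2.85
position: [0.5853, -0.245, 0.0603]
ee_rot: [-1.58, -1.875, -0.651]
force: [-0.5, -0.1, -0.0]
width: 0.001
gripper_force: 0.0
```

Run:
```python
from h import *
s=sensors.observe();print(s["clock"],np.round(s["joints"],2),s["position"],s["width"],s["force"])
print(go(RP,pushtcp(.96,.03)))
cv2.imwrite("pics/w1.png",optics.get_image("wrist"))
a=optics.get_image("side")[180:300,260:420];cv2.imwrite("pics/s1.png",cv2.resize(a,(640,480)))
```

```text
2.85 [ 0.43  1.01  0.33  1.29 -0.74  1.61  1.13] [ 0.58528297 -0.24495149  0.06028253] 0.0013203920600088157 [-0.49354927 -0.05750399 -0.04800594]
(array([-0.003 , -0.0057, -0.0005]), array([ 0.0034,  0.0474, -0.0154]))
```

View pics/s1.png

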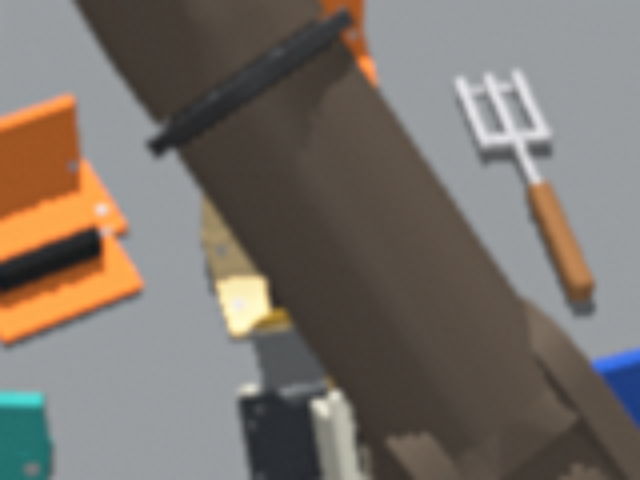

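The forearm hides most of the side view (flap edge is visible near (270,320)). The poses check out numerically, so I'll push now.

Run:
```python
from h import *
print(go(RP,O))
for t,g in[(.96,.03),(.96,.01),(.96,0),(1.1,0),(1.25,0),(1.4,0),(1.5,0),(1.571,0),(1.62,0)]:print(t,go(None,pushtcp(t,g))[1])
```

```text
(array([-0.0006, -0.0014, -0.0007]), array([-0.0226,  0.1846, -0.0656]))
0.96 [ 0.0011  0.049  -0.0207]
0.96 [-0.0017  0.0652 -0.0092]
0.96 [-0.0031  0.0732 -0.0034]
1.1 [-0.0043  0.0801  0.0012]
1.25 [-0.0057  0.0881  0.0051]
1.4 [-0.0072  0.0966  0.0077]
1.5 [-0.0082  0.1024  0.0088]
1.571 [-0.009   0.1066  0.0091]
1.62 [-0.0095  0.1095  0.0092]
```

>>> arm_command(
  deltas=[0,0,0,0.001,0.03,-0.02,0,0,0,0,0.001,0.049,-0.02,0,0,0,0,-0.002,0.065,-0.009,0,0,0,0,-0.003,0.073,-0.003,0,0,0,0,-0.004,0.077,-0.001,0,0,0,0,-0.004,0.08,0.001,0,0,0,0,-0.005,0.084,0.003,0,0,0,0,-0.006,0.088,0.005,0,0,0,0,-0.006,0.092,0.0065,0,0,0,0,-0.007,0.096,0.008,0,0,0,0,-0.007,0.096,0.008,0],
)

```text
clock: 4.05
position: [0.5814, -0.1535, 0.0744]
ee_rot: [-1.587, -1.886, -0.655]
force: [1.9, -4.7, 3.3]
width: 0.004
gripper_force: 2.5
```

Run:
```python
from h import *
s=sensors.observe();print(s["clock"],np.round(s["joints"],2),s["position"],s["force"])
for t,g in[(1.4,0),(1.5,0),(1.571,0),(1.62,0)]:print(t,go(None,pushtcp(t,g))[1])
```

```text
4.05 [ 0.32  0.91  0.31  1.48 -0.78  1.49  1.12] [ 0.58142717 -0.15345023  0.07437289] [ 1.85422382 -4.65327057  3.34516106]
1.4 [-0.001   0.0034 -0.0011]
1.5 [-0.0021  0.0093 -0.    ]
1.571 [-0.0028  0.0134  0.0003]
1.62 [-0.0033  0.0163  0.0004]
```

>>> arm_command(
  deltas=[0,0,0,-0.001,0.004,0,0,0,0,0,-0.001,0.008,0,0,0,0,0,-0.002,0.011,0,0,0,0,0,-0.002,0.013,0,0,0,0,0,-0.002,0.013,0,0],
)

```text
clock: 4.55
position: [0.5792, -0.1404, 0.0744]
ee_rot: [-1.586, -1.886, -0.655]
force: [-0.2, -5.5, 3.5]
width: 0.004
gripper_force: 2.7
```

Run:
```python
from h import *
s=sensors.observe();print(s["clock"],s["position"],s["force"])
for t,g in[(1.4,0),(1.5,0),(1.571,0),(1.62,0)]:print(t,go(None,pushtcp(t,g))[1])
```

```text
4.55 [ 0.57916462 -0.14043129  0.0743551 ] [-0.19590835 -5.53889929  3.52293504]
1.4 [ 0.0012 -0.0096 -0.001 ]
1.5 [ 0.0002 -0.0038 -0.    ]
1.571 [-0.0005  0.0004  0.0003]
1.62 [-0.001   0.0033  0.0004]
```

>>> arm_command(
  deltas=[0,0,0,0,0.002,0,0,0,0,0,0,0.003,0,0,0,0,0,0,0.003,0,0],
)

```text
clock: 4.85
position: [0.579, -0.1383, 0.0743]
ee_rot: [-1.588, -1.886, -0.654]
force: [-0.8, -7.6, 5.6]
width: 0.007
gripper_force: 3.9
```

>>> arm_command(
  deltas=[0,0,0,0,0.002,0,0,0,0,0,0,0.003,0,0,0,0,0,0,0.003,0,0],
)

```text
clock: 5.15
position: [0.5789, -0.1378, 0.0743]
ee_rot: [-1.592, -1.887, -0.652]
force: [-1.8, -16.1, 7.5]
width: 0.005
gripper_force: 7.5
```

>>> arm_command(
  deltas=[0,0,0,0,0.002,0,0,0,0,0,0,0.002,0,0,0,0,0,0.01,-0.05,0,0,0,0,0,0.01,-0.06,0.05,0,0,0,0,0.01,-0.06,0.1,0,0,0,0,0.01,-0.06,0.15,0,0,0,0,0.01,-0.06,0.2,0,0,0,0,0.01,-0.06,0.2,0],
)

```text
clock: 5.95
position: [0.5899, -0.1939, 0.2811]
ee_rot: [-1.586, -1.894, -0.659]
force: [0.9, -1.0, 0.3]
width: 0.007
gripper_force: 0.0
```

Run:
```python
from h import *
s=sensors.observe();print(s["clock"],np.round(s["joints"],2),s["position"],s["force"])
a0=YAW-.45
for a0 in(YAW-.45,):
  y=np.array([np.cos(a0),np.sin(a0),0]);R=Ro.from_matrix(np.array([np.cross(y,-k),y,-k]).T)
  print(go(R,np.array([.581,-.062,.30])))
a=optics.get_image("scene");cv2.imwrite("pics/scene2.png",a);cv2.imwrite("pics/s2.png",cv2.resize(a[190:290,230:350],(720,600),interpolation=cv2.INTER_CUBIC))
```

```text
5.95 [ 0.35  0.74  0.36  1.25 -0.73  1.82  0.93] [ 0.58991073 -0.19386684  0.28107433] [ 0.88683206 -1.00326254  0.25167635]
(array([-0.4991,  0.0306, -0.274 ]), array([-0.0089,  0.1319,  0.0189]))
```

View pics/s2.png

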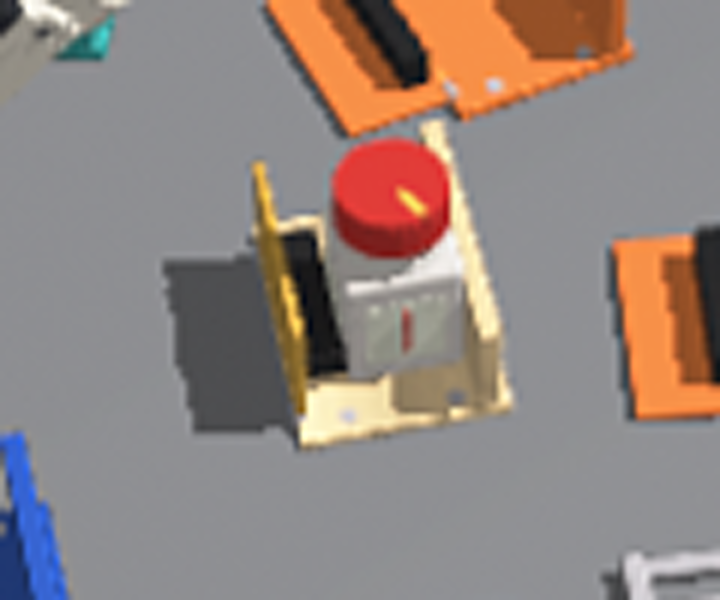

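The flap is upright (edge from (260,170) to (300,410)), its pad touches the jar, the jar is at the wall, and the cap is at (390,190) with its tick at (412,202). Next I'll go over the cap with an open, vertical gripper.

>>> arm_command(
  deltas=[0,0,0,0,0,0.019,91,-0.5,0.03,-0.274,-0.009,0.13,0.019,91,-0.5,0.03,-0.274,-0.009,0.13,0.019,91,-0.5,0.03,-0.274,-0.009,0.13,0.019,91,-0.5,0.03,-0.274,-0.009,0.13,0.019,91,-0.5,0.03,-0.274,-0.009,0.13,0.019,91,-0.5,0.03,-0.274,-0.009,0.13,0.019,91,-0.5,0.03,-0.274,-0.009,0.13,0.019,91,-0.5,0.03,-0.274,-0.009,0.13,0.019,91,-0.5,0.03,-0.274,-0.009,0.13,0.019,91,-0.5,0.03,-0.274,-0.009,0.13,0.019,91],
)

```text
clock: 7.1
position: [0.5792, -0.064, 0.292]
ee_rot: [-2.508, -1.877, -0.001]
force: [-0.7, -0.3, 0.4]
width: 0.916
gripper_force: 0.0
```

Run:
```python
from h import *
s=sensors.observe();print(s["clock"],np.round(s["joints"],2),s["position"],s["force"],s["width"])
w=cam("wrist");a=optics.get_image("wrist");cv2.imwrite("pics/w2.png",a);np.savez("w2.npz",**w)
```

```text
7.1 [-0.41  0.36  0.61  1.64 -0.23  1.21 -0.04] [ 0.57920289 -0.06396721  0.2920234 ] [-0.65550675 -0.28593543  0.4178148 ] 0.9155502588383705
```

View pics/w2.png

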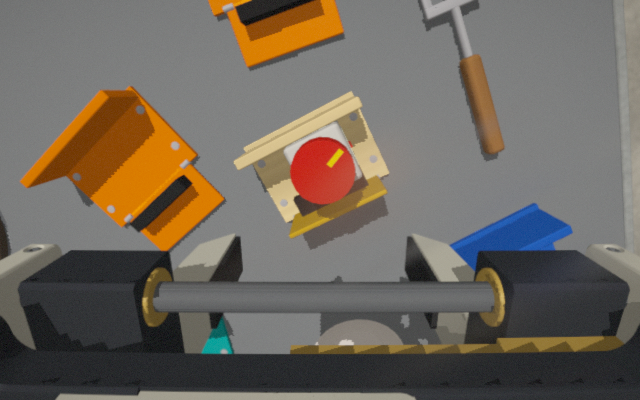

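The wrist view shows the cap at (323,170) with its tick near (335,158), the jar below it, the wall above it, and the flap edge from (290,232) to (385,188). I'll measure from this.

```bash
python3 - <<'E'
from h import *
w=dict(np.load("w2.npz"));im=cv2.imread("pics/w2.png");np.set_printoptions(precision=4,suppress=True)
m=red(im,(270,120,380,220))
c=max(cv2.findContours(m,0,1)[0],key=cv2.contourArea);(x,y),r=cv2.minEnclosingCircle(c);print("circ",x,y,r)
h=cv2.convexHull(c)[:,0].astype(float);P=np.array([onz(w,p,.126)[:2] for p in h])
(cx,cy),rr=cv2.minEnclosingCircle(P.astype(np.float32));print("cap top",cx,cy,rr)
H=cv2.cvtColor(im,cv2.COLOR_BGR2HSV)
roi=np.zeros(m.shape,np.uint8);cv2.circle(roi,(int(x),int(y)),int(r)-2,1,-1)
t=((H[...,0]>18)&(H[...,0]<40)&(H[...,1]>100)&(roi>0)).astype(np.uint8)
ys,xs=np.nonzero(t);T=np.array([onz(w,p,.126)[:2] for p in zip(xs,ys)]);tc=T.mean(0);u=np.linalg.svd(T-tc)[2][0]
print("tick",len(T),tc,"ang radial",np.arctan2(*(tc-[cx,cy])[::-1]),"axis",np.arctan2(u[1],u[0]))
# scene cross-check
a=cv2.imread("pics/scene2.png");s=cam("scene")
# flap top edge, wall ends
for nme,p,z in[("flapA",(290,234),.078),("flapB",(386,190),.078),("wallA",(236,163),.07),("wallB",(361,100),.07),("wallC",(353,94),.07)]:print(nme,onz(w,p,z))
m=red(a,(270,205,320,240));ys,xs=np.nonzero(m);d=cam("side")
print("scene cap centroid@.115",onz(s,(xs.mean(),ys.mean()),.115))
E
python3 - <<'E'
import cv2
i=cv2.imread("pics/w2.png")[80:250,220:400];cv2.imwrite("pics/w2c.png",cv2.resize(i,(635,600),interpolation=cv2.INTER_CUBIC))
E
```

```text
circ 321.8414001464844 170.46505737304688 33.5855598449707
cap top 0.5786153674125671 -0.05358298495411873 0.03142407536506653
tick 119 [ 0.5937 -0.0447] ang radial 0.5351997493740003 axis -2.533412556143934
flapA [ 0.5209 -0.1224  0.078 ]
flapB [ 0.6357 -0.1026  0.078 ]
wallA [ 0.4886 -0.0305  0.07  ]
wallB [ 0.6343 -0.0051  0.07  ]
wallC [0.628  0.0029 0.07  ]
scene cap centroid@.115 [ 0.5783 -0.0558  0.115 ]
```

View pics/w2c.png

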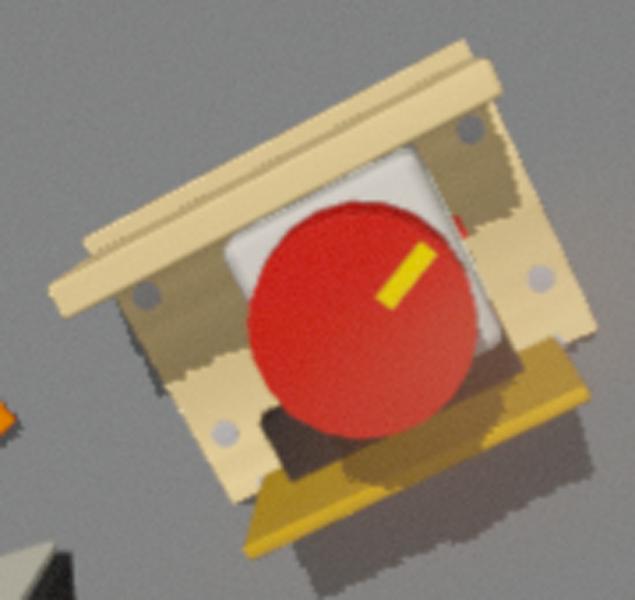

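>>> arm_command(
  deltas=[0,0,0,0,0.009,-0.04,91,0,0,0,0,0.009,-0.08,91,0,0,0,0,0.009,-0.12,91,0,0,0,0,0.009,-0.15,91,0,0,0,0,0.009,-0.165,91,0,0,0,0,0.009,-0.165,91,0,0,0,0,0.009,-0.165,91],
)

```text
clock: 7.85
position: [0.5798, -0.0538, 0.1275]
ee_rot: [-2.508, -1.879, -0.001]
force: [0.4, -0.0, 0.3]
width: 0.996
gripper_force: 0.0
```

Run:
```python
from h import *
a0=YAW-.45
y=np.array([np.cos(a0),np.sin(a0),0]);R=Ro.from_matrix(np.array([np.cross(y,-k),y,-k]).T)
s=sensors.observe();print(np.round(s["joints"],2),s["position"],s["force"],s["width"]);print(go(R,np.array([.579,-.055,.116])))
```

```text
[-0.36  0.53  0.53  1.84 -0.35  0.87  0.05] [ 0.57980743 -0.05383522  0.12754073] [ 0.44081958 -0.01791262  0.33408831] 0.9955598121448488
(array([-0.0045, -0.0027,  0.0048]), array([-0.0008, -0.0012, -0.0115]))
```

>>> arm_command(
  deltas=[-0.005,-0.003,0.005,-0.001,-0.001,-0.011,91,-0.005,-0.003,0.005,-0.001,-0.001,-0.011,70,-0.005,-0.003,0.005,-0.001,-0.001,-0.011,62,-0.005,-0.003,0.005,-0.001,-0.001,-0.011,56,-0.005,-0.003,0.005,-0.001,-0.001,-0.011,50,-0.005,-0.003,0.005,-0.001,-0.001,-0.011,50],
  force=10,
)

```text
clock: 8.45
position: [0.5797, -0.054, 0.1169]
ee_rot: [2.503, 1.894, 0.003]
force: [3.0, -0.1, 2.4]
width: 0.652
gripper_force: 10.0
```

>>> arm_command(
  deltas=[0,0,0,0,0,0,50,0,0,0,0,0,0,50,0,0,0,0,0,0,50],
  force=35,
)

```text
clock: 8.75
position: [0.5797, -0.054, 0.1168]
ee_rot: [2.503, 1.894, 0.002]
force: [4.0, -2.5, 4.9]
width: 0.65
gripper_force: 35.0
```

Run:
```python
from h import *
s=sensors.observe();print(s["position"],s["force"],s["ft_torque"],s["width"]*.0918,s["gripper_force"])
```

```text
[ 0.57969848 -0.0539744   0.11681793] [ 4.00623076 -2.45864447  4.85448241] [-0.37901077 -0.80664483  0.00757335] 0.05968113485565982 35.0007813423872
```

>>> arm_command(
  deltas=[0,0,0.05,0,0,-0.001,50,0,0,0.1,0,0,-0.001,50,0,0,0.15,0,0,-0.001,50,0,0,0.15,0,0,-0.001,50],
)

```text
clock: 9.15
position: [0.5797, -0.0538, 0.1168]
ee_rot: [2.26, 2.179, 0.004]
force: [0.1, -0.1, 17.6]
width: 0.649
gripper_force: 35.0
```

```bash
cat > look.py <<'E'
import sys
from h import *
np.set_printoptions(precision=3,suppress=True)
s=sensors.observe();y=Ro.from_rotvec(s["ee_rot"]).as_matrix()[:,1]
print(s["clock"],s["position"],s["force"],s["ft_torque"],"yaw",np.arctan2(y[1],y[0]),"z-tilt",Ro.from_rotvec(s["ee_rot"]).as_matrix()[:,2])
a=optics.get_image("scene");b=optics.get_image("side")
cv2.imwrite("pics/%s.png"%sys.argv[1],np.hstack([cv2.resize(a[195:275,250:330],(400,400),interpolation=2),cv2.resize(b[195:275,295:375],(400,400),interpolation=2)]))
E
python3 look.py t1
```

```text
9.15 [ 0.58  -0.054  0.117] [ 0.058 -0.124 17.588] [-0.097  0.079  0.204] yaw -0.0364811216220096 z-tilt [ 0.003 -0.    -1.   ]
```

View pics/t1.png

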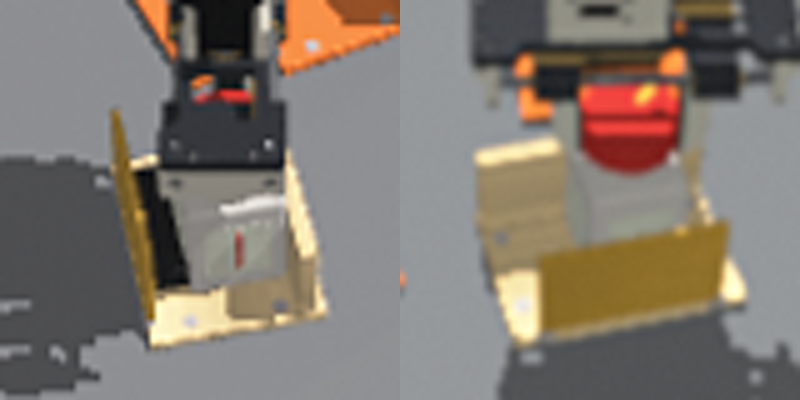

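The jar still sits square between pad and wall (stripe at (238,250)). The turning moment is only 0.2 N m, so I'll continue.

>>> arm_command(
  deltas=[0,0,0.05,0,0,0,50,0,0,0.1,0,0,0.001,50,0,0,0.15,0,0,0.001,50,0,0,0.2,0,0,0.001,50,0,0,0.25,0,0,0.001,50,0,0,0.25,0,0,0.001,50],
)

```text
clock: 9.85
position: [0.5794, -0.0538, 0.1177]
ee_rot: [1.792, 2.578, 0.003]
force: [-1.0, -0.7, 16.5]
width: 0.65
gripper_force: 35.0
```

```bash
python3 look.py t2
```

```text
9.85 [ 0.579 -0.054  0.118] [-0.951 -0.68  16.465] [-0.207  0.127  0.044] yaw 0.35606706921944326 z-tilt [ 0.003  0.    -1.   ]
```

>>> arm_command(
  deltas=[0,0,0.05,0,0,0.0005,50,0,0,0.1,0,0,0.001,50,0,0,0.15,0,0,0.001,50,0,0,0.15,0,0,0.001,50],
)

```text
clock: 10.35
position: [0.5793, -0.0537, 0.1185]
ee_rot: [1.476, 2.771, 0.002]
force: [0.4, -0.6, 13.9]
width: 0.65
gripper_force: 35.0
```

```bash
python3 look.py t3
```

```text
10.35 [ 0.579 -0.054  0.118] [ 0.402 -0.587 13.872] [-0.133  0.056  0.08 ] yaw 0.5918930677107606 z-tilt [ 0.003  0.    -1.   ]
```

View pics/t3.png

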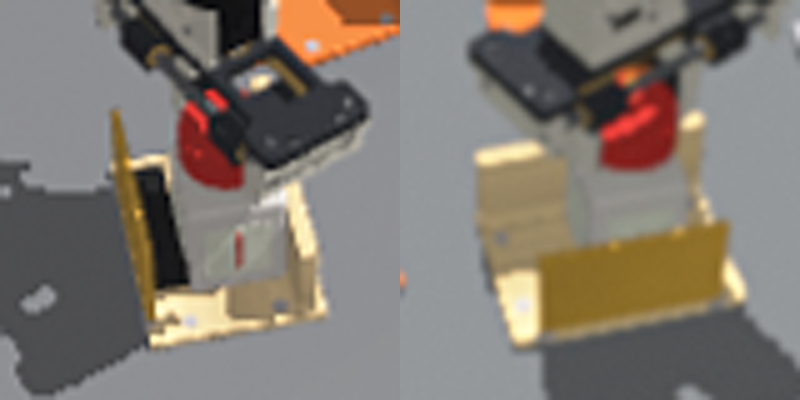

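The gripper has turned about 0.87 rad, so the cap is about 1.3 rad past tight. The jar and flap haven't moved. Now a gentle test lift, watching the force.

>>> arm_command(
  deltas=[0,0,0,0,0,0.002,50,0,0,0,0,0,0.004,50,0,0,0,0,0,0.004,50],
)

```text
clock: 10.75
position: [0.5783, -0.0536, 0.121]
ee_rot: [1.481, 2.77, -0.0]
force: [2.5, -0.8, 1.3]
width: 0.648
gripper_force: 35.0
```

>>> arm_command(
  deltas=[0,0,0,0,0,0.001,50,0,0,0,0,0,0.003,50,0,0,0,0,0,0.003,50],
)

```text
clock: 11.05
position: [0.5782, -0.0536, 0.1241]
ee_rot: [1.481, 2.771, -0.0]
force: [0.1, -0.7, -0.8]
width: 0.649
gripper_force: 35.0
```

>>> arm_command(
  deltas=[0,0,0,0,0,0.005,50,0,0,0,0,0,0.01,50,0,0,0,0,0,0.016,50,0,0,0,0,0,0.022,50,0,0,0,0,0,0.028,50,0,0,0,0,0,0.032,50,0,0,0,0,0,0.032,50,0,0,0,0,0,0.032,50],
)

```text
clock: 11.85
position: [0.5786, -0.0536, 0.1562]
ee_rot: [1.481, 2.77, 0.001]
force: [-0.2, 0.1, -0.7]
width: 0.648
gripper_force: 35.0
```

```bash
python3 look.py t4
```

```text
11.85 [ 0.579 -0.054  0.156] [-0.228  0.097 -0.665] [-0.089  0.038  0.002] yaw 0.5889720167280186 z-tilt [ 0.001 -0.    -1.   ]
```

View pics/t4.png

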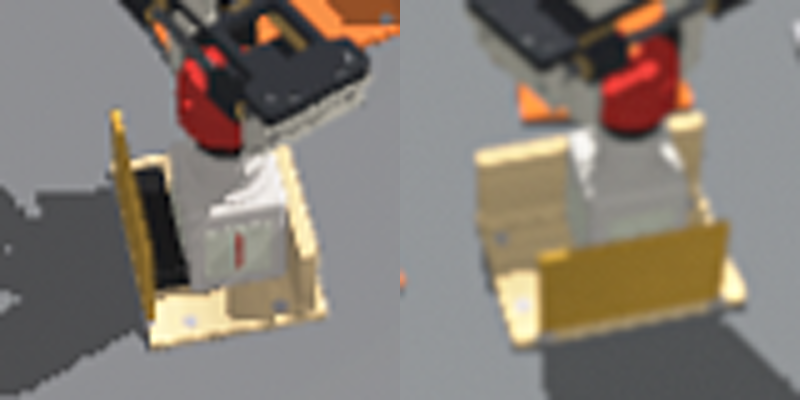

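The cap hangs level above the jar mouth (side view at (640,95)). The jar is seated, the flap is upright, and the tool carries only the cap's weight. Handing in.

```bash
python3 -c "
from cell import arm
print(arm.sign_off())"
```

```text
the job is handed in; nothing more can be done
None
```

I handed the job in at about 12 s, but the sign-off returned no verdict: the flap looks upright, the jar seated against the back wall, and the cap (about 1.3 rad past tight) is held level roughly 2 cm above the mouth by arm position and camera views.

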